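# Thread the breaker rail in behind the enclosure's frame

### The arm

A 6-joint arm with a two-finger parallel gripper is mounted at the origin on the work surface. World frame = base frame: x ahead of the robot, y to its left, z up, the work surface at z = 0. Lengths are in m, angles in rad, forces in N, time in s.
With the tool pointing down it reaches from about 0.35 to 0.775 m from the base axis. Payload 5.5 kg.
Tool frame: the origin (TCP) lies at the very end of the fingers, on their centre line; the grasp point (between the pads) lies env.pinch_z behind it (env.pinch_z is the distance from the TCP to the grasp point, in m); z points along the fingers, y is the line along which they close (so a half turn about z gives the same grasp; the last joint's range is limited). The gripper opens to 85 mm and grips with 20 to 120 N. Pads are 22 mm wide; open, the fingers measure 114 mm over their backs; the gripper's body (76 mm by 85 mm) begins 54 mm behind the grasp point. The pads swing forward as they close: fully open they stand 13 mm farther back than shut.
Start: joints at [0.99, 0.313, 0.046, 1.304, 0, 1.431], TCP at [0.245, 0.52, 0.231] pointing down, gripper open.
Joint ranges: [-2.76, 2.76], [-0.86, 1.69], [-1.03, 1.26], [-2.2, 2.34], [-1.47, 1.5], [-3.14, 3.14]. Speed limits (rad/s): [2.57, 2.57, 3.14, 3.14, 3.14, 3.14].

### API

Orientations are given as a unit quaternion [w, x, y, z].
In Python, from workcell import env, eyes gives the robot as it stands.
- The arm moves only by the shell command python3 -m jog 'ROWS' [FORCE]. ROWS is JSON, one flat list of numbers, 7 for each row, row after row: the shift along the world's x, y, z as a fraction of full scale, then the turn, a rotation vector about the world's x, y, z as a fraction of full scale, then the opening, from -1 (shut) to 1 (fully open), so that 0 is half open. A call has 1 to 12 rows; each row is the pose to reach, as a shift and turn from the pose commanded when the call began, turning the shorter way round; what a row does not reach only later rows make up. Full scale, the value 1, is 20 cm for a shift and pi rad for a turn. A row lasts 1/12 s, in which the tool goes at most 41.7 mm and 7.16 degrees, less where a joint would pass 70% of its speed; a pose out of reach is approached as far as the arm can. A call with a number of a shift or a turn outside -1 to 1 is refused whole. A call with a gripper value outside its range is refused whole. The fingers move at their own pace and stop on an object; FORCE is the grip in N (left out, the last holds). Time passes only in rows, so rows that repeat a pose let the fingers close. It gives the time, the measured TCP pose, the force, the opening and the grip force at its end, in the units of the state.
- env.get_state(): the state, without advancing time (a new reading comes with each control period).
- eyes.read_camera(name): name is "scene" or "top"; returns (picture, depth): 420x560x3 uint8, red, green, blue; 420x560 float32, m along the optical axis (not along the pixel's ray), 0 where there is no reading.
- eyes.calibration(name): a dict with "fx", "fy", "cx", "cy" (pixels), "R" (3x3) and "t" (3): a world point X has camera coordinates R X + t. Camera axes: x right, y down, z forward; pixel columns grow to the right and rows downward; lengths in m; the calibration is good to about 2 mm. A picture is of the moment at which its call begins. calibration takes no time and is no camera call.
- env.hand_in(): hands the job in; it is judged then, once.
The state is a dict: "clock": time; "joint_pos": joint angles; "qvel": joint speeds; "tau": joint torques, N m; "tcp_pos": TCP position; "orientation": TCP orientation; "wrist_force": force on the tool from outside, world axes, zero at the start; "ft_torque": the same for the moment, N m; "finger_gap": finger opening in m; "grip_force": force on a finger pad.
Only numpy, scipy, OpenCV 4.12 (cv2) and the standard library are available. Lean on these libraries where they do the work, as an engineer would, in place of code of your own. Each camera call takes 0.05 s, during which the arm holds its last target. There are 200 camera calls.

### The job

Pick up the long mounting rail with the two-pole breaker on it and, without forcing it, tilt it in through the front opening of the white distribution enclosure, which is shorter than the rail, so that both ends go in behind the front frame. Finish while holding it there, level, still, centred in the box and in line with its length, about 2 cm above the back and touching nothing but the gripper: do not set it down or let go. Leave the short rail and the screwdriver beside it where they lie.

Things in the scene. Friction and masses are not known exactly. Their poses are not given: they have to be found in the camera images.
- enclosure: White plastic electrical enclosure, fixed, lying on its back left or right of the centre line. Outer 190 (x) x 350 (y, long) x 98 high. Origin: centre of its underside, z up. Walls and back 4 thick: inside 182 x 342, inner back face at z = 4. Empty. Its 4 thick front frame is the top, z = 94 to 98; 71 of clear space reach in under the frame beyond each end of its opening.
- opening (a point): Centre of the enclosure's only opening, at the frame's upper face (z = 98 in the enclosure's frame, same axes). Rectangle 125 (x) x 200 (y).
- breaker_rail: The part to move: steel mounting rail 240 long (y) x 35 wide (x) x 7.5 thick, a white two-pole breaker fixed on its middle. Origin: centre of the rail's underside; z up through the breaker. About 0.35 kg (0.25 to 0.45), balanced about its middle. Lies flat on the bench, breaker up, on the other side of the centre line from the enclosure.
- breaker_top (a point): Centre of the breaker's nose top, 72.5 above the rail's underside (toggles reach 76). The breaker stands on the rail, is 36 long along y over its full height with flat parallel faces square to y, and 85 wide along x up to z = 53.5, then 45 wide (nose). Grip it from above across the 36, fingers closing along the rail, e.g. at z = 45.
- rail_end_a (a point): End of the long rail at its +y end: middle of the underside's edge, 120 from the rail's origin.
- rail_end_b (a point): End of the long rail at its -y end: middle of the underside's edge, 120 from the rail's origin.
- short_rail: Bystander beside the long rail (about 115 away, on its -x side): a similar but short rail, 110 long (y) x 35 x 7.5, with a single-pole breaker only 18 long (y), 72.5 high overall. Loose; leave alone. Origin: centre of its underside.
- screwdriver: Bystander on the other side (+x) of the long rail, about 105 away: a screwdriver 170 long lying roughly parallel to it. Loose; leave alone. Origin on the underside, near its middle.
There are look-alikes about, which are no part of the job. What is shaped like the breaker_rail but black, purple or turquoise is not meant.

How it is judged:
By the outcome, as a careful person would: the job done as asked, in the order asked, and still so for the second after the job is handed in, while the arm keeps its last pose, push and grip.
It also fails if it takes over 45 s, if anything falls off the work surface, if the arm or the gripper's body presses on something with over 40 N, if the wrist force passes 120 N, or if a joint passes its speed limit or range.

## Working session

There is one attempt and no reset: what is moved stays moved. The work goes in short steps, Python scripts to look and compute and a shell command to move; the robot and the scene stay as the last step left them, time stands still between calls to the robot, and variables do not carry over. Pictures are saved under pics/ and viewed, at most 10 in all, crops included, and the job is handed in when it is done.

```bash
mkdir -p pics; ls; cat > h.py <<'E'
import numpy as np, cv2
from workcell import env, eyes
def snap(n):
    p,d=eyes.read_camera(n); np.savez(f'pics/{n}.npz',p=p,d=d); return p,d
def world(n,d):
    c=eyes.calibration(n); v,u=np.mgrid[:d.shape[0],:d.shape[1]]
    P=np.stack([(u-c['cx'])/c['fx']*d,(v-c['cy'])/c['fy']*d,d],-1)
    W=(P-np.array(c['t']).ravel())@np.array(c['R']); W[d==0]=np.nan; return W
E
python3 - <<'E'
from h import *
a,_=snap('top'); b,_=snap('scene')
cv2.imwrite('pics/top1.png',a[:,:,::-1]); cv2.imwrite('pics/scene1.png',b[:,:,::-1])
print(env.get_state(),env.pinch_z)
E
```

```text
pics
{'clock': 0.1, 'joint_pos': array([9.90395383e-01, 3.13921512e-01, 4.51233897e-02, 1.30359015e+00,
       1.89118530e-05, 1.43120724e+00]), 'qvel': array([ 0.00221124, -0.00085745,  0.00372413,  0.00182913, -0.00256418,
       -0.00013768]), 'tau': array([ 2.77123225e-03, -4.81726348e+01,  2.99243867e+01,  1.27396433e-02,
       -1.41682772e-04, -2.62553107e-05]), 'tcp_pos': array([0.24509452, 0.51966701, 0.23051278]), 'orientation': array([-2.89247075e-04,  2.18625688e-01,  9.75808472e-01, -7.41619563e-04]), 'wrist_force': array([-0.21431104,  0.98454731, -0.14529582]), 'ft_torque': array([-0.00313677,  0.01745255,  0.01005742]), 'grip_force': 0.0, 'finger_gap': 0.08516499669787446} 0.0187
```

View pics/top1.png

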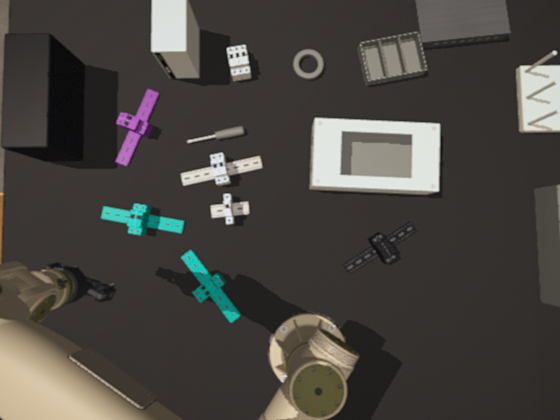

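View pics/scene1.png

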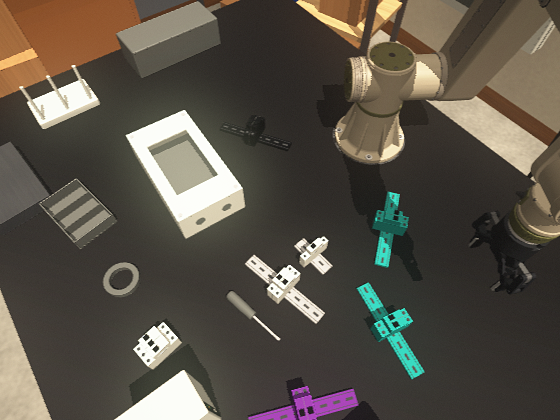

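Top view: the candidates are the silvery rail with a white breaker (221,170), the purple (137,126), turquoise (142,218) and (210,286), and black (380,247). Only the one at (221,170) fits: long, silver and white, with the screwdriver (215,134) and short rail (229,209) beside it. The enclosure is at (376,155). Next I'll measure it and check an enlarged crop.

```bash
python3 - <<'E'
from h import *
z=np.load('pics/top.npz'); p,d=z['p'],z['d']; W=world('top',d)
cv2.imwrite('pics/crop1.png',cv2.resize(p[110:230,160:290][:,:,::-1],None,fx=5,fy=5,interpolation=cv2.INTER_CUBIC)[:600])
W2=world('scene',np.load('pics/scene.npz')['d'])
def rect(m,W,name):
    q=W[m][:,:2].astype(np.float32)
    r=cv2.minAreaRect(q*1000); print(name,len(q),'mean',q.mean(0).round(4),'z',np.median(W[m][:,2]).round(4),r)
def box(u0,u1,v0,v1):
    m=np.zeros(d.shape,bool); m[v0:v1,u0:u1]=1; return m
bright=p.min(2)>90
b=box(175,270,145,192)
rect(b&(W[...,2]>.003)&(W[...,2]<.016),W,'rail')
rect(b&(W[...,2]>.066),W,'breakertop')
rect(b&(W[...,2]>.045)&(W[...,2]<.058),W,'shoulder')
e=box(300,450,105,205)
rect(e&(W[...,2]>.09)&(W[...,2]<.106),W,'frame')
rect(box(335,418,128,183)&(W[...,2]<.02)&(W[...,2]>-.01),W,'inside')
# opening: hole contour in frame mask
fm=(e&(W[...,2]>.09)&(W[...,2]<.106)).astype(np.uint8)
cs,h=cv2.findContours(fm,cv2.RETR_CCOMP,cv2.CHAIN_APPROX_NONE)
for c,hh in zip(cs,h[0]):
    if len(c)>60: 
        q=np.array([W[v,u] for u,v in c[:,0]]); q=q[np.isfinite(q[:,2])]
        print('hole' if hh[3]>=0 else 'outer',cv2.minAreaRect((q[:,:2]*1000).astype(np.float32)), np.median(q[:,2]))
rect(box(180,250,118,148)&(W[...,2]>.004),W,'driver')
rect(box(205,255,192,228)&(W[...,2]>.004),W,'short')
# scene cross-check
q=W2[np.isfinite(W2[...,2])]
for n,c in (('frame',None),):
    m=(q[:,2]>.092)&(q[:,2]<.104)&(q[:,1]<0)&(q[:,0]>.3)&(q[:,1]>-.5)&(q[:,0]<.7); print(cv2.minAreaRect((q[m][:,:2]*1000).astype(np.float32)))
E
```

```text
rail 1089 mean [0.5394 0.2447] z 0.0062 ((544.2857666015625, 245.24615478515625), (281.6777648925781, 139.56033325195312), 89.27476501464844)
breakertop 204 mean [0.5369 0.2478] z 0.0727 ((537.4586791992188, 248.04493713378906), (45.45220184326172, 35.951847076416016), 11.227188110351562)
shoulder 166 mean [0.5334 0.2464] z 0.0535 ((537.0888061523438, 248.11297607421875), (85.7833023071289, 36.20151901245117), 12.266390800476074)
frame 5357 mean [ 0.5619 -0.1935] z 0.0979 ((563.433349609375, -194.7307586669922), (351.07489013671875, 191.77761840820312), 86.68257141113281)
inside 3120 mean [ 0.5803 -0.2166] z 0.004 ((580.3196411132812, -216.95562744140625), (215.7716522216797, 135.3945770263672), 86.0464859008789)
outer ((563.433349609375, -194.73077392578125), (351.0748596191406, 191.77755737304688), 86.68257141113281) 0.09764393993822408
hole ((562.5429077148438, -193.98782348632812), (205.47705078125, 130.25320434570312), 86.51225280761719) 0.09762288565825611
driver 387 mean [0.6482 0.2446] z 0.0195 ((652.05859375, 266.98077392578125), (207.56585693359375, 88.6576156616211), 89.53727722167969)
short 621 mean [0.42   0.2225] z 0.0094 ((419.7763366699219, 223.78854370117188), (148.59011840820312, 102.5102767944336), 87.50652313232422)
((560.4534912109375, -194.33827209472656), (354.161865234375, 190.77215576171875), 86.66104125976562)
```

View pics/crop1.png

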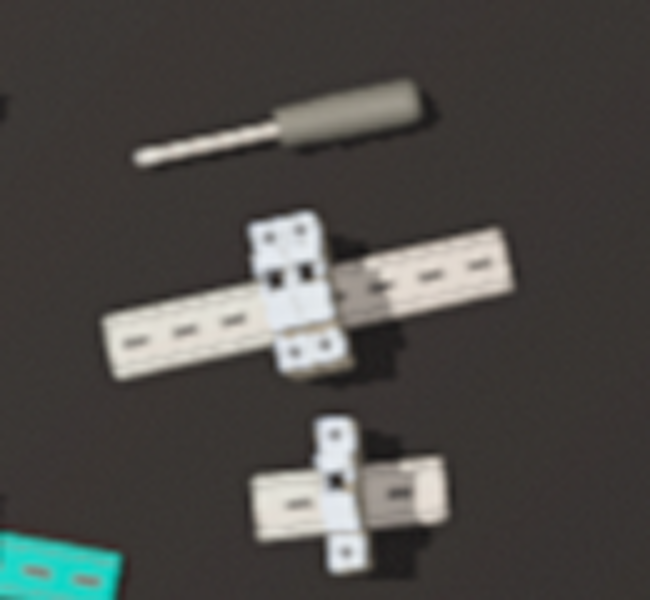

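Crop: at its centre is the silver long rail with a white two-pole breaker. The short rail is below it and the screwdriver above, as described. Breaker centre is (0.537, 0.248), rail yaw +12°, height 0.0727 (expected 0.0725). The enclosure opening is at (0.5625, -0.1945), yaw -3.35°, frame at 0.098. I'm moving above the breaker.

```bash
python3 -m jog '[0.73,-0.68,0,0,0,0.207,1, 0.73,-0.68,0,0,0,0.207,1, 0.73,-0.68,0,0,0,0.207,1, 0.73,-0.68,0,0,0,0.207,1, 0.73,-0.68,0,0,0,0.207,1, 0.73,-0.68,0,0,0,0.207,1, 0.73,-0.68,0,0,0,0.207,1]' 90 && python3 -m jog '[0.73,-0.68,-0.4,0,0,0,1, 0.73,-0.68,-0.4,0,0,0,1, 0.73,-0.68,-0.4,0,0,0,1, 0.73,-0.68,-0.4,0,0,0,1, 0.73,-0.68,-0.4,0,0,0,1, 0.73,-0.68,-0.4,0,0,0,1, 0.73,-0.68,-0.4,0,0,0,1, 0.73,-0.68,-0.4,0,0,0,1]'
python3 - <<'E'
from h import *
from scipy.spatial.transform import Rotation as R
s=env.get_state();q=s['orientation'];M=R.from_quat(np.roll(q,-1)).as_matrix();print(s['tcp_pos'],np.degrees(np.arctan2(M[1,1],M[0,1])),M[:,2],s['clock'],s['joint_pos'])
a,d=snap('scene');cv2.imwrite('pics/scene2.png',cv2.resize(a[180:380,180:400][:,:,::-1],None,fx=3,fy=3,interpolation=cv2.INTER_CUBIC)[:600])
E
```

```text
clock: 0.68
tcp_pos: [0.3932, 0.3819, 0.2308]
orientation: [-0.0, -0.103, 0.995, -0.0]
wrist_force: [0.3, 0.7, -1.1]
finger_gap: 0.0852
grip_force: 0.0
clock: 1.35
tcp_pos: [0.5364, 0.2487, 0.1508]
orientation: [-0.001, -0.104, 0.995, 0.0]
wrist_force: [-0.3, 0.0, 0.2]
finger_gap: 0.0853
grip_force: 0.0
[0.53640032 0.24871449 0.15084005] 101.92851426015746 [-1.98877327e-03  2.97476290e-04 -9.99997978e-01] 1.35 [ 2.97999935e-01  3.79605340e-01 -5.81914501e-02  1.13481332e+00
  8.68286817e-04  8.98066375e-02]
```

View pics/scene2.png

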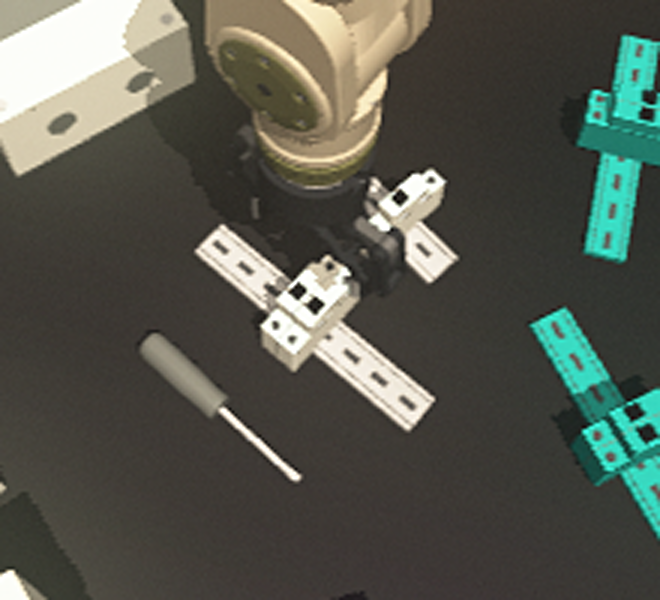

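The gripper is centred over the breaker (crop 310,300), and the fingers straddle it along the rail. Descending and gripping.

```bash
python3 -m jog '[0.005,0,-0.15,0,0,0,1, 0.005,0,-0.3,0,0,0,1, 0.005,0,-0.45,0,0,0,1, 0.005,0,-0.55,0,0,0,1, 0.005,0,-0.61,0,0,0,1, 0.005,0,-0.61,0,0,0,1, 0.005,0,-0.61,0,0,0,1]' && python3 -m jog '[0,0,0,0,0,0,-1, 0,0,0,0,0,0,-1, 0,0,0,0,0,0,-1, 0,0,0,0,0,0,-1, 0,0,0,0,0,0,-1, 0,0,0,0,0,0,-1, 0,0,0,0,0,0,-1, 0,0,0,0,0,0,-1, 0,0,0,0,0,0,-1, 0,0,0,0,0,0,-1]' 90
```

```text
clock: 1.98
tcp_pos: [0.5372, 0.2496, 0.0298]
orientation: [-0.0, -0.106, 0.994, 0.0]
wrist_force: [0.9, -0.0, 0.1]
finger_gap: 0.0856
grip_force: 0.0
clock: 2.82
tcp_pos: [0.5394, 0.2485, 0.0306]
orientation: [0.001, -0.105, 0.995, 0.0]
wrist_force: [-0.2, 0.5, 6.2]
finger_gap: 0.0352
grip_force: 90.5
```

```bash
python3 -m jog '[0,0,0.1,0,0,0,-1, 0,0,0.25,0,0,0,-1, 0,0,0.4,0,0,0,-1, 0,0,0.55,0,0,0,-1, 0,0,0.7,0,0,0,-1, 0,0,0.85,0,0,0,-1, 0,0,0.95,0,0,0,-1, 0,0,0.95,0,0,0,-1]' && python3 -m jog '[0,-0.1,0,0,0,-0.01,-1, 0,-0.25,0,0,0,-0.02,-1, 0,-0.4,0,0,0,-0.03,-1, 0,-0.55,0,0,0,-0.04,-1, 0,-0.7,0,0,0,-0.06,-1, 0,-0.85,0,0,0,-0.075,-1, 0,-1,0,0,0,-0.085,-1, 0,-1,0,0,0,-0.085,-1]' && python3 -m jog '[0,-0.15,0,0,0,0,-1, 0.05,-0.3,0,0,0,0,-1, 0.1,-0.5,0,0,0,0,-1, 0.1,-0.7,0,0,0,0,-1, 0.1,-0.9,0,0,0,0,-1, 0.1,-1,0,0,0,0,-1, 0.1,-1,0,0,0,0,-1, 0.1,-1,0,0,0,0,-1]'
python3 - <<'E'
from h import *
a,d=snap('scene');b,e=snap('top');cv2.imwrite('pics/both3.png',np.vstack([a[60:330,:400],b[60:330,160:560]])[:,:,::-1]);print(env.get_state())
E
```

```text
clock: 3.48
tcp_pos: [0.5404, 0.2485, 0.224]
orientation: [0.004, -0.104, 0.995, 0.001]
wrist_force: [0.8, 0.4, -2.6]
finger_gap: 0.0349
grip_force: 90.3
clock: 4.15
tcp_pos: [0.5374, 0.0433, 0.2171]
orientation: [-0.002, 0.032, 0.999, -0.001]
wrist_force: [0.9, 0.8, -3.0]
finger_gap: 0.0351
grip_force: 90.9
clock: 4.82
tcp_pos: [0.5574, -0.1528, 0.2171]
orientation: [-0.002, 0.03, 1.0, 0.001]
wrist_force: [-0.3, 0.0, -1.8]
finger_gap: 0.0351
grip_force: 91.6
{'clock': 4.9167, 'joint_pos': array([-4.03652154e-01,  3.24679824e-01,  2.92888232e-02,  1.27820446e+00,
        5.55185522e-04, -3.46417953e-01]), 'qvel': array([ 0.01839327, -0.01015996,  0.00390877,  0.00414835, -0.00197836,
       -0.001934  ]), 'tau': array([-9.33504570e-01, -4.99455070e+01,  3.10832655e+01, -4.58076876e-02,
       -5.06532518e-02,  3.22267751e-04]), 'tcp_pos': array([ 0.5576288 , -0.1509935 ,  0.21789237]), 'orientation': array([-1.20060362e-03,  2.86135538e-02,  9.99589530e-01,  7.70965925e-04]), 'wrist_force': array([-0.72327211, -0.16362769, -3.56421271]), 'ft_torque': array([ 0.00925233, -0.00469453,  0.00924173]), 'grip_force': 91.56100988388062, 'finger_gap': 0.034857418000825646}
```

View pics/both3.png

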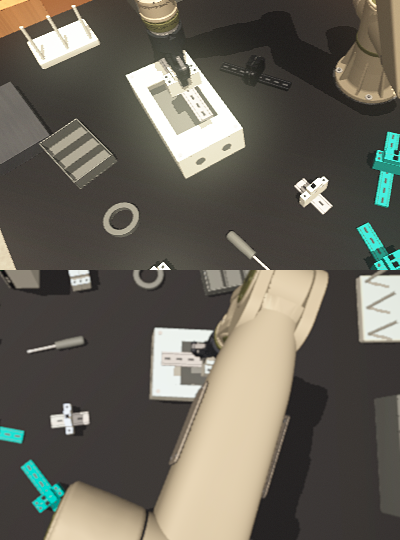

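The rail hangs level from the gripper over the box. Its +y end shows at scene crop (205,115) and top crop (170,360). I'll measure it in the hand from the stored clouds.

```bash
cat > m.py <<'E'
from h import *
from scipy.spatial.transform import Rotation as R
import sys
def meas(lo,hi,names=('scene','top')):
    s=env.get_state();t=s['tcp_pos'];M=R.from_quat(np.roll(s['orientation'],-1)).as_matrix()
    print('tcp',t.round(4),'yaw',np.degrees(np.arctan2(-M[0,1],M[1,1])).round(2),'zaxis',M[:,2].round(4),s['clock'],s['wrist_force'].round(1))
    for n in names:
        W=world(n,np.load(f'pics/{n}.npz')['d']); L=(W-t)@M  # tool coords
        m=(L[...,2]>lo)&(L[...,2]<hi)&(abs(L[...,0])<.03)&(abs(L[...,1])>.04)&(abs(L[...,1])<.14)
        q=L[m]
        if len(q)<20: print(n,len(q)); continue
        A=np.c_[q[:,1],np.ones(len(q))]; c=np.linalg.lstsq(A,q[:,2],rcond=None)[0]
        r=cv2.minAreaRect((q[:,:2]*1000).astype(np.float32))
        print(n,len(q),'ylim',np.percentile(q[:,1],[1,99]).round(4),'top z=%.4f slope deg %.2f'%(c[1],np.degrees(np.arctan(c[0]))),r)
E
python3 - <<'E'
from m import *
meas(.015,.032)
E
```

```text
tcp [ 0.5576 -0.151   0.2179] yaw -3.28 zaxis [-0.0024  0.0016 -1.    ] 4.9167 [-0.7 -0.2 -3.6]
scene 467 ylim [-0.1191  0.1199] top z=0.0257 slope deg -0.06 ((4.162624359130859, -0.0034637451171875), (35.34270095825195, 241.77610778808594), 0.15303801000118256)
top 444 ylim [0.0405 0.1196] top z=0.0239 slope deg -0.22 ((2.4219322204589844, 80.04058837890625), (79.9830322265625, 35.877010345458984), 89.75236511230469)
```

```bash
python3 -m jog '[0.02,-0.1,0,-0.02,0.001,0,-1, 0.034,-0.2,0,-0.045,0.003,0,-1, 0.034,-0.315,0,-0.065,0.004,0,-1, 0.034,-0.315,0,-0.083,0.005,0,-1, 0.034,-0.315,0,-0.083,0.005,0,-1, 0.034,-0.315,0,-0.083,0.005,0,-1, 0.034,-0.315,0,-0.083,0.005,0,-1]'
python3 - <<'E'
from m import *
snap('scene');snap('top')
meas(.015,.034)
E
```

```text
clock: 5.5
tcp_pos: [0.5652, -0.2134, 0.2191]
orientation: [-0.004, 0.027, 0.991, -0.129]
wrist_force: [0.5, 0.7, -4.2]
finger_gap: 0.0353
grip_force: 91.8
tcp [ 0.5652 -0.2144  0.2194] yaw -3.25 zaxis [-0.0152 -0.2567 -0.9664] 5.6 [ 1.1 -0.2 -2.6]
scene 478 ylim [-0.0838  0.1228] top z=0.0246 slope deg -0.02 ((4.101114273071289, 4.562858581542969), (237.84298706054688, 35.627906799316406), 89.8364486694336)
top 283 ylim [-0.1176  0.1208] top z=0.0232 slope deg 0.01 ((2.5003223419189453, 1.35736083984375), (239.52096557617188, 34.41196823120117), 89.86671447753906)
```

The rail is tilted 15° with its +y end down and has not slipped. Lowering that end through the opening.

```bash
python3 -m jog '[0,0,-0.1,0,0,0,-1, 0,0,-0.2,0,0,0,-1, 0,0,-0.3,0,0,0,-1, 0,0,-0.4,0,0,0,-1, 0,0,-0.48,0,0,0,-1, 0,0,-0.48,0,0,0,-1, 0,0,-0.48,0,0,0,-1]'
python3 - <<'E'
from m import *
a,d=snap('scene');b,_=snap('top');cv2.imwrite('pics/c4.png',cv2.resize(a[100:260,110:270][:,:,::-1],None,fx=3.7,fy=3.7,interpolation=cv2.INTER_CUBIC))
meas(.015,.034)
E
```

```text
clock: 6.18
tcp_pos: [0.5644, -0.2148, 0.1226]
orientation: [-0.005, 0.029, 0.991, -0.13]
wrist_force: [-0.7, -0.9, -1.9]
finger_gap: 0.0347
grip_force: 91.6
tcp [ 0.566  -0.2154  0.1247] yaw -3.33 zaxis [-0.0138 -0.2583 -0.966 ] 6.2833 [ 0.8 -0.7 -3. ]
scene 330 ylim [-0.063   0.1106] top z=0.0263 slope deg -0.05 ((5.621921539306641, -1.543975830078125), (225.43260192871094, 35.110748291015625), 89.90904998779297)
top 283 ylim [-0.1172  0.1208] top z=0.0240 slope deg -0.14 ((2.6011438369750977, 1.0054473876953125), (35.63441848754883, 240.07211303710938), 0.023685801774263382)
```

View pics/c4.png

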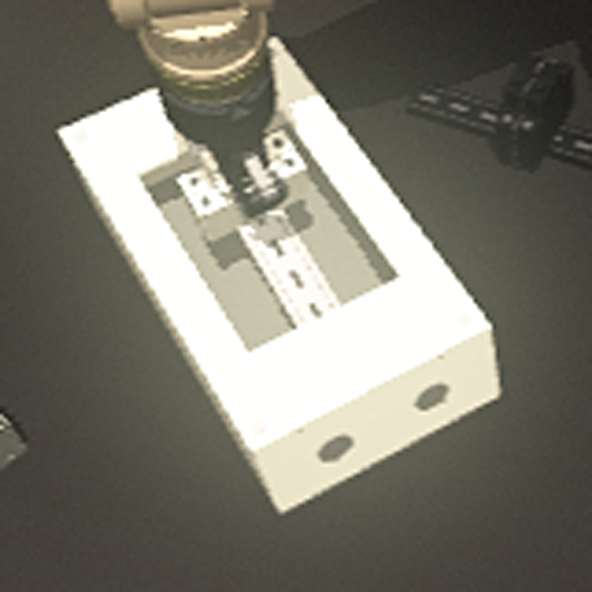

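The low end is in below the frame (crop 320,320), clear of the opening's edges. Sliding it under the +y frame, then checking before lowering the tail.

```bash
python3 -m jog '[0,0.07,-0.02,0,0,0,-1, 0.005,0.14,-0.04,0,0,0,-1, 0.01,0.21,-0.06,0,0,0,-1, 0.015,0.285,-0.075,0,0,0,-1, 0.015,0.285,-0.075,0,0,0,-1, 0.015,0.285,-0.075,0,0,0,-1]'
python3 - <<'E'
from m import *
a,d=snap('scene');b,_=snap('top');cv2.imwrite('pics/c5.png',np.hstack([cv2.resize(x[:,:,::-1],(400,400),interpolation=cv2.INTER_CUBIC) for x in (a[100:260,110:270],b[100:220,300:420])]))
meas(.015,.034)
s=env.get_state();print(s['joint_pos'])
t=s['tcp_pos'];M=R.from_quat(np.roll(s['orientation'],-1)).as_matrix()
E_=R.from_euler('z',-3.35,degrees=True).as_matrix();C=np.array([.5625,-.1943,0])
for y in(.12,-.12):
  for z in(.0323,.0248): print(y,z,((t+M@[.003,y,z]-C)@E_*1000).round(1))
E
```

```text
clock: 6.78
tcp_pos: [0.5682, -0.1561, 0.1082]
orientation: [-0.004, 0.027, 0.991, -0.13]
wrist_force: [0.7, -0.3, -3.1]
finger_gap: 0.0348
grip_force: 91.7
tcp [ 0.5685 -0.1575  0.1086] yaw -3.24 zaxis [-0.0148 -0.2581 -0.966 ] 6.8833 [-0.4 -0.2 -3. ]
scene 74 ylim [-0.1158  0.0524] top z=0.0248 slope deg -0.51 ((4.035062789916992, -32.44831085205078), (170.23597717285156, 34.82676696777344), 89.86347198486328)
top 206 ylim [-0.1172 -0.077 ] top z=0.0220 slope deg -0.95 ((1.7690792083740234, -97.20248413085938), (39.962608337402344, 36.44507598876953), 88.68014526367188)
[-0.27748158  0.37731069 -0.19855876  0.93650021 -0.25507201 -0.22833928]
0.12 0.0323 [  0.7 144.6  46.4]
0.12 0.0248 [  0.7 146.6  53.6]
-0.12 0.0323 [  1.1 -87.2 108.4]
-0.12 0.0248 [  1.1 -85.3 115.7]
```

View pics/c5.png

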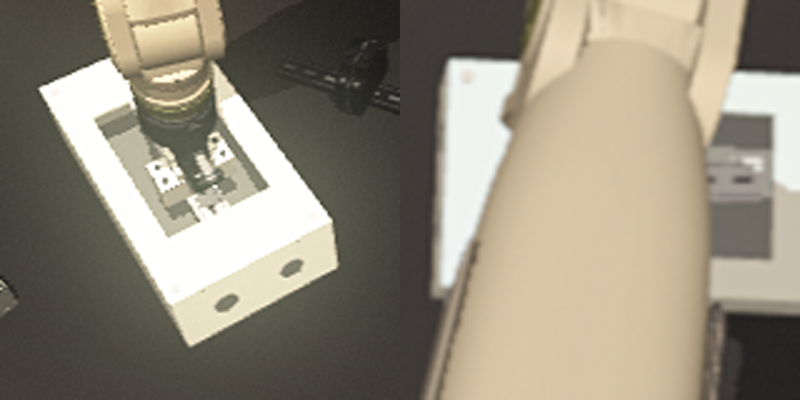

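The tail end (right picture about 760,170) is now inside the opening, at y = -87, and the head is at y = 145 under the frame. Lowering, then levelling.

```bash
python3 -m jog '[0,0,-0.04,0,0,0,-1, 0,0,-0.08,0,0,0,-1, 0,0,-0.12,0,0,0,-1, 0,0,-0.145,0,0,0,-1, 0,0,-0.145,0,0,0,-1, 0,0,-0.145,0,0,0,-1, 0,0,-0.145,0.02,-0.001,0,-1, 0,0,-0.145,0.04,-0.002,0,-1, 0,0,-0.145,0.06,-0.004,0,-1, 0,0,-0.145,0.083,-0.005,0,-1, 0,0,-0.145,0.083,-0.005,0,-1, 0,0,-0.145,0.083,-0.005,0,-1]'
cat > p.py <<'E'
from m import *
snap('scene');snap('top')
meas(.015,.034)
s=env.get_state()
t=s['tcp_pos'];M=R.from_quat(np.roll(s['orientation'],-1)).as_matrix()
E_=R.from_euler('z',-3.35,degrees=True).as_matrix();C=np.array([.5625,-.1943,0])
for y in(.12,0,-.12): print(y,((t+M@[.003,y,.0323]-C)@E_*1000).round(1))
E
python3 p.py
```

```text
clock: 7.88
tcp_pos: [0.5684, -0.1594, 0.0796]
orientation: [0.0, 0.03, 1.0, -0.001]
wrist_force: [0.2, -0.6, -2.9]
finger_gap: 0.0348
grip_force: 91.5
tcp [ 0.5681 -0.1578  0.0793] yaw -3.29 zaxis [-1.0e-04 -1.4e-03 -1.0e+00] 7.9833 [ 0.3  0.8 -2.7]
scene 137 ylim [-0.1181  0.1399] top z=0.0245 slope deg -0.13 ((8.070795059204102, 11.099510192871094), (58.277217864990234, 260.6712646484375), 3.59555983543396)
top 77 ylim [0.0413 0.1385] top z=0.0249 slope deg -2.05 ((-11.809624671936035, 86.76348876953125), (33.36205291748047, 106.3690414428711), 21.44995880126953)
0.12 [  0.4 156.7  46.9]
0 [ 0.5 36.7 47. ]
-0.12 [  0.6 -83.3  47.2]
```

```bash
python3 -m jog '[0,-0.06,-0.02,0,0,0,-1, -0.005,-0.12,-0.05,0,0,0,-1, -0.01,-0.16,-0.08,0,0,0,-1, -0.013,-0.183,-0.115,0,0,0,-1, -0.013,-0.183,-0.115,0,0,0,-1, -0.013,-0.183,-0.115,0,0,0,-1, -0.013,-0.183,-0.115,0,0,0,-1, -0.013,-0.183,-0.115,0,0,0,-1]'
python3 p.py
python3 - <<'E'
from h import *
a=np.load('pics/scene.npz')['p'];cv2.imwrite('pics/c6.png',cv2.resize(a[100:260,110:270][:,:,::-1],None,fx=3.7,fy=3.7,interpolation=cv2.INTER_CUBIC))
# independent: top-cam & scene enclosure inner floor, and breaker position
W=world('scene',np.load('pics/scene.npz')['d'])
C=np.array([.5625,-.1943,0]);c,s=np.cos(np.radians(-3.35)),np.sin(np.radians(-3.35))
L=(W-C)@np.array([[c,-s,0],[s,c,0],[0,0,1]])
for n,m in (('rail',(L[...,2]>.024)&(L[...,2]<.04)&(abs(L[...,0])<.035)&(abs(L[...,1])<.098)&(abs(L[...,1])>.04)),('shoulder',(abs(L[...,2]-.0775)<.004)&(abs(L[...,0])<.055)&(abs(L[...,1])<.03))):
    q=L[m]; print(n,len(q),np.median(q,0).round(4),np.percentile(q[:,:2],[3,97],axis=0).round(4))
E
```

```text
clock: 8.65
tcp_pos: [0.5657, -0.1943, 0.0565]
orientation: [0.0, 0.029, 1.0, 0.0]
wrist_force: [-0.2, -0.4, -2.6]
finger_gap: 0.0348
grip_force: 91.5
tcp [ 0.5658 -0.1943  0.0567] yaw -3.27 zaxis [ 6.e-04 -1.e-04 -1.e+00] 8.75 [ 0.5  0.1 -3.2]
scene 98 ylim [-0.1184  0.0513] top z=0.0247 slope deg -0.25 ((4.181499481201172, -33.130470275878906), (171.65359497070312, 35.220924377441406), 89.45370483398438)
top 207 ylim [0.042  0.0896] top z=0.0233 slope deg 0.30 ((2.016315460205078, 65.86695098876953), (48.02348709106445, 36.14244842529297), 89.08120727539062)
0.12 [  0.2 120.2  24.4]
0 [ 0.4  0.2 24.4]
-0.12 [   0.5 -119.8   24.4]
rail 78 [0.0074 0.0413 0.0322] [[-0.0157 -0.0943]
 [ 0.0165  0.0513]]
shoulder 155 [0.0218 0.0049 0.0779] [[-0.042  -0.0154]
 [ 0.0405  0.0208]]
```

View pics/c6.png

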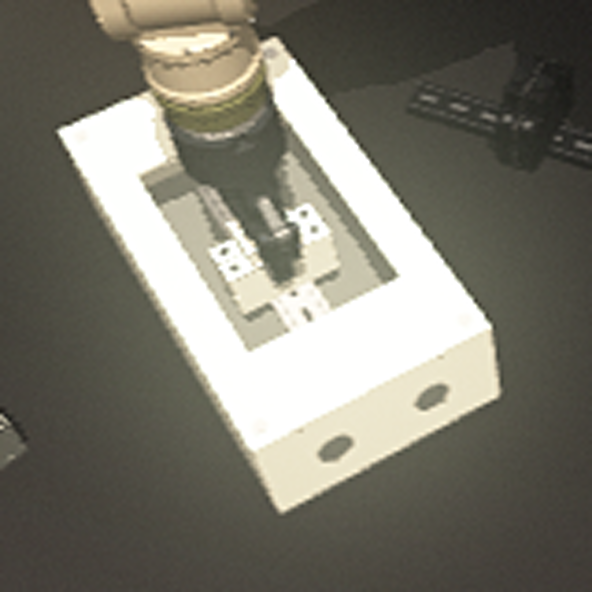

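The rail is level and centred (breaker at crop 275,260), with both ends behind the frame and the underside 20 mm above the back. The wrist carries only the part's weight. Handing in.

```bash
python3 -c "
from workcell import env
print(env.hand_in())"
```

```text
the job is handed in; nothing more can be done
None
```

I handed in the job after about 9 s. The gripper holds the breaker rail level, within about 1 mm of the box's centre and in line with it, both ends behind the frame, about 20 mm above the back, and the wrist force showed no sign of contact. I left the short rail and the screwdriver alone; no verdict came back.

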